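# Clear and start the glue timer

## Task

The wooden block has just been glued and clamped, so its setting time must be counted on the yellow timer. With the gripper shut, use the fingertips to press the yellow timer's red button lightly and let it spring back up, then press its green button lightly in the same way, and withdraw. Do not lift or shift the yellow timer, and do not touch the blue timer, the clamped block, the tape roll or the cup of markers.

Things in the scene. Friction and masses are not known exactly. Their poses are not given: they have to be found in the camera images.
- timer_yellow: The desk timer to use: a loose flat yellow box, 85 (x) x 150 (y) x 28 mm high, 0.25 kg, lying flat on the bench on a non-slip rubber underside. Origin: centre of the underside; z up. On its top are a dark display along the +x half and two round buttons on the -x half: red (clear) at x = -20, y = +40 mm and green (start) at x = -20, y = -40 mm. Its yaw varies by up to about 0.5 rad.
- timer_blue: A second timer, the same in every way but with a blue case (with its own red and green button, not to be touched). Origin and axes as for the yellow one. The two change places at random.
- clear_yellow_top (a point): Centre of the top face of the yellow timer's red button, a round cap 28 mm across whose top stands 40.5 mm above the bench (12 mm above the case) when up; moves down with it; axes as the timer's.
- start_yellow_top (a point): Centre of the top face of the yellow timer's green button, otherwise the same as the red one. The two buttons are 80 mm apart, centre to centre.
- clear_yellow (a joint): Press depth of the yellow timer's red button, m: 0 up, 0.008 fully down; it counts as pressed beyond 0.003. A spring pushes back with about 1 N at the start of the travel, 3.6 N at 3 mm and 8 N fully down (about 0.9 N per mm), and brings it back up when let go. Lightly means a few newtons; driving it against its stop with more than 30 N is too hard.
- start_yellow (a joint): Press depth of the yellow timer's green button; same travel, spring and pressing point as the red one.
- clear_blue (a joint): Press depth of the blue timer's red button, m (0 up, 0.008 down): leave it up.
- start_blue (a joint): Press depth of the blue timer's green button, m (0 up, 0.008 down): leave it up.
- block: Loose bystander: two wooden strips glued side by side, together 100 x 45 x 40 mm high, held in a lying stainless steel G-clamp; overall 118 (x, -50 to +68) x 139 (y, -49 to +90) mm, 40 mm high. Origin: centre of the wood's underside.
- tape: Loose bystander: roll of brown kraft tape lying flat, 100 mm across, 48 mm high. Origin: centre of the underside.
- cup: Loose bystander: white ceramic cup, 78 mm across and 95 mm high, with five fluorescent markers that reach up to 142 mm above the bench and lean out to 40 mm from its axis. Origin: centre of the underside.

How it is judged:
By the outcome, as a careful person would: the job done as asked, in the order asked, and still so for the second after the job is handed in, with the robot touching nothing.
It also fails if it takes over 38 s, if anything falls off the work surface, if the arm or the gripper's body presses on something with over 40 N, if the wrist force passes 120 N, or if a joint passes its speed limit or range.

## Robot

A 6-joint arm with a two-finger parallel gripper is mounted at the origin on the work surface. World frame = base frame: x ahead of the robot, y to its left, z up, the work surface at z = 0. Lengths are in mm, angles in rad, forces in N, time in s.
With the tool pointing down it reaches from about 275 to 725 mm from the base axis. Payload 5.6 kg.
Tool frame: the origin (TCP) lies between the finger pads; the fingertips stand 11 mm ahead of it and the grasp point (between the pads) lies 8 mm behind it; z points along the fingers, y is the line along which they close (so a half turn about z gives the same grasp; the last joint's range is limited). The gripper opens to 85 mm and grips with 20 to 120 N. Pads are 22 mm wide; open, the fingers measure 114 mm over their backs; the gripper's body (76 mm by 85 mm) begins 54 mm behind the grasp point. The pads swing forward as they close: fully open they stand 13 mm farther back than shut.
Start: joints at [1.542, 0.255, 0.108, 0, -1.424, -0.285], TCP at [169.744, 523.144, 242.283] pointing down, gripper open.
Joint ranges: [-2.95, 2.95], [-1.21, 1.97], [-1.09, 1.5], [-2.87, 1.71], [-2.94, -0.07], [-3.05, 3.05]. Speed limits (rad/s): [2.57, 2.57, 3.14, 3.14, 3.14, 3.14].

## Interface

Orientations are given as a 3x3 rotation matrix whose columns are the frame's x, y, z axes.
In Python, from cell import state, imaging, env gives the robot as it stands.
- The arm moves only by the tool apply_moves, never from a script. Its argument "rows" is a list that holds one entry, the list of rows, each a list of 4 numbers: the shift along the tool's x, y, z in mm, then the turn about the tool's z in degrees. In form: [[[tx, ty, tz, spin], ...]]. A call has 1 to 5 rows; each row is the pose to reach, as a shift and turn from the pose commanded when the call began, along the tool's axes at that moment; what a row does not reach only later rows make up. A row lasts 1/12 s, in which the tool goes at most 41.7 mm and 7.16 degrees, less where a joint would pass 70% of its speed; a pose out of reach is approached as far as the arm can. A call with a gripper value outside its range is refused whole. "claw" is the opening, from 0 (shut) to 1 (fully open), set as the call begins (left out, the last holds). The fingers move at their own pace and stop on an object; the grip force is fixed at half the most. Time passes only in rows, so rows that repeat a pose let the fingers close. It gives the time, the measured TCP pose, the force, the opening and the grip force at its end, in the units of the state.
- state(): the state, without advancing time (a new reading comes with each control period).
- imaging.read_camera(name): name is "scene" or "side" or "wrist"; returns (picture, depth): 384x512x3 uint8, red, green, blue; 384x512 float32, mm along the optical axis (not along the pixel's ray), 0 where there is no reading.
- imaging.camera_info(name): a dict with "fx", "fy", "cx", "cy" (pixels), "dist" ([k1, k2, p1, p2, k3] as OpenCV has them; the pictures are not rectified), "rvec" (rotation vector, rad) and "tvec" (3), from world to camera coordinates, as OpenCV has them. Camera axes: x right, y down, z forward; pixel columns grow to the right and rows downward; lengths in mm; the calibration is good to about 2 mm. A picture is of the moment at which its call begins: read the wrist's pose just before it. camera_info takes no time and is no camera call; for the wrist camera it gives the pose at the moment of the call.
- env.sign_off(): hands the job in; it is judged then, once.
The state is a dict: "t": time; "q": joint angles; "qd": joint speeds; "effort": joint torques, N m; "eef_pos": TCP position; "ee_rot": TCP orientation; "force": force on the tool from outside, world axes, zero at the start; "torque": the same for the moment, N m; "finger_gap": finger opening in mm; "finger_force": force on a finger pad.
Only numpy, scipy, OpenCV 4.12 (cv2) and the standard library are available. Lean on these libraries where they do the work, as an engineer would, in place of code of your own. Each camera call takes 0.05 s, during which the arm holds its last target. There are 200 camera calls.

## Working session

There is one attempt and no reset: what is moved stays moved. The work goes in short steps, Python scripts to look and compute and a tool call to move; the robot and the scene stay as the last step left them, time stands still between calls to the robot, and variables do not carry over. Pictures are saved under pics/ and viewed, at most 10 in all, crops included, and the job is handed in when it is done.

Besides the shell and the picture viewer there is one more tool, called after "Request:" by a JSON object that holds its "op" and its "data", one argument or row to a line. apply_moves: Moves the arm, as the interface text tells. Its arguments: {"type":"object","properties":{"rows":{"type":"array"},"claw":{"type":"number"}},"required":["rows"]}

```bash
mkdir -p pics; cat > h.py <<'E'
import numpy as np, cv2
from cell import state, imaging, env
def world(name, uv, depth, info=None):
    i=info or imaging.camera_info(name)
    K=np.array([[i['fx'],0,i['cx']],[0,i['fy'],i['cy']],[0,0,1.]])
    uv=np.array(uv,float).reshape(-1,1,2)
    n=cv2.undistortPoints(uv,K,np.array(i['dist'],float)).reshape(-1,2)
    d=np.asarray(depth,float).reshape(-1,1)
    P=np.c_[n,np.ones(len(n))]*d
    R=cv2.Rodrigues(np.array(i['rvec'],float))[0]
    return (P-np.array(i['tvec'],float).ravel())@R
E
python3 - <<'E'
from h import *
s=state();print(s['t'],s['eef_pos'],s['ee_rot'],s['finger_gap'],s['force'])
for c in ['scene','side']:
    p,d=imaging.read_camera(c)
    cv2.imwrite(f'pics/{c}0.png',p[...,::-1]); np.savez(f'{c}0.npz',p=p,d=d)
E
```

```text
0.0 [169.55433079 522.70059216 241.38700807] [[ 9.51149687e-01 -3.08729642e-01 -5.30825691e-04]
 [-3.08730092e-01 -9.51147904e-01 -1.84261808e-03]
 [ 6.39770749e-05  1.91648747e-03 -9.99998161e-01]] 85.31345277662636 [-0.16176589 -0.62222171 -0.82165408]
```

View pics/scene0.png

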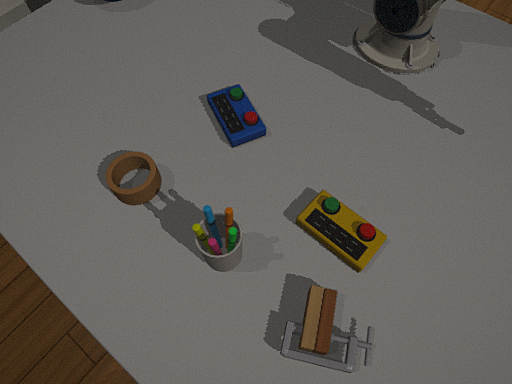

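The scene view shows the yellow timer at about (341,229), with its red button at (367,231) and green at (331,205). The blue timer is at (237,113), the cup at (219,240) and the block at (320,325).

```bash
python3 - <<'E'
from h import *
for c in ['scene','side']:
    z=np.load(c+'0.npz');p,d=z['p'],z['d']
    h=cv2.cvtColor(p,cv2.COLOR_RGB2HSV).astype(int); H,S,V=h[...,0],h[...,1],h[...,2]
    M={'red':((H<6)|(H>174))&(S>180)&(V>90),'green':(H>45)&(H<80)&(S>150)&(V>60),'yellow':(H>18)&(H<32)&(S>170)&(V>90),'blue':(H>105)&(H<125)&(S>170)&(V>60)}
    for k,m in M.items():
        n,l,st,ce=cv2.connectedComponentsWithStats(m.astype(np.uint8))
        for j in range(1,n):
            if st[j,4]<60: continue
            v,u=np.where((l==j)&(d>0))
            W=world(c,np.c_[u,v],d[v,u])
            zt=np.percentile(W[:,2],90); T=W[abs(W[:,2]-zt)<3]
            mm=(T.min(0)+T.max(0))/2
            print(c,k,st[j,4],ce[j].round(),'top z',zt.round(1),'mean',T.mean(0).round(1),'mid',mm.round(1),'ext',np.ptp(T,axis=0).round(1),len(T))
E
```

```text
scene red 89 [250. 116.] top z 41.8 mean [ 469.5 -123.2   40.5] mid [ 469.5 -123.3   40.9] ext [25.6 25.8  3.8] 82
scene red 152 [367. 230.] top z 41.5 mean [544.8 207.4  40.2] mid [544.6 207.6  40.7] ext [25.6 25.3  4.4] 148
scene green 70 [236.  92.] top z 41.6 mean [ 433.6 -194.8   40.8] mid [ 432.5 -195.9   41. ] ext [24.8 24.   4.8] 66
scene green 116 [332. 203.] top z 41.5 mean [539.1 127.9  40.4] mid [539.3 127.8  40.4] ext [23.9 25.5  3.6] 113
scene green 105 [232. 234.] top z 139.8 mean [723.5  52.3 139.1] mid [723.5  52.3 139.4] ext [11.6 10.4  4.3] 51
scene yellow 1402 [345. 229.] top z 29.1 mean [559.8 171.2  27.8] mid [562.2 167.   28.8] ext [ 89.6 150.3   5.5] 1242
scene yellow 72 [197. 229.] top z 140.5 mean [753.    6.5 139.3] mid [752.6   6.  139.3] ext [10.7 11.   3.3] 42
scene blue 906 [240. 118.] top z 29.2 mean [ 472.1 -158.7   28.2] mid [ 470.  -168.3   29. ] ext [134.1 163.5   5.5] 710
side yellow 271 [212. 185.] top z 31.0 mean [549.5 137.6  29.9] mid [556.  161.   30.2] ext [ 77.9 139.3   4.3] 246
side blue 79 [189. 288.] top z 29.7 mean [ 454.1 -184.    28.8] mid [ 455.5 -187.1   28.7] ext [19.8 48.6  3.3] 79
side blue 336 [191. 311.] top z 29.2 mean [ 450.9 -230.6   28.2] mid [ 451.  -227.8   28.6] ext [84.  42.9  4.5] 323
```

View pics/side0.png

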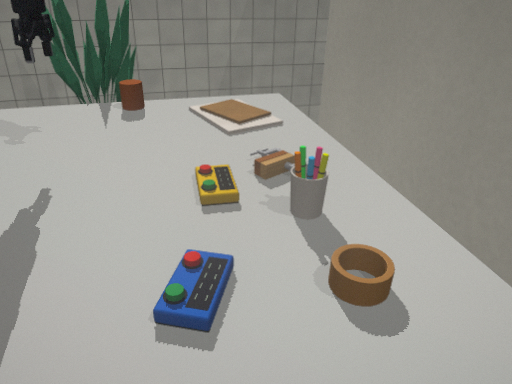

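The two buttons measure 79.8 mm apart at z of about 40.5, which matches the given sizes. Both lie within reach, so I'm moving above red with the gripper shut.

Request:
{"op": "apply_moves", "data": {
  "rows": [
    [[20,8,0,0],[55,22,0,0],[92,37,0,0],[129,52,0,0],[166,67,0,0]]
  ],
  "claw": 0
}}

```text
t: 0.52
eef_pos: [307.7, 406.7, 241.9]
ee_rot: [[0.951, -0.308, -0.0], [-0.308, -0.951, -0.001], [-0.0, 0.001, -1.0]]
force: [0.8, 0.3, -0.2]
finger_gap: 25.6
finger_force: 0.0
```

Request:
{"op": "apply_moves", "data": {
  "rows": [
    [[37,15,0,0],[74,30,0,0],[111,45,0,0],[148,60,0,0],[185,75,0,0]]
  ]
}}

```text
t: 0.93
eef_pos: [460.7, 278.1, 242.0]
ee_rot: [[0.951, -0.309, -0.001], [-0.309, -0.951, -0.0], [-0.0, 0.0, -1.0]]
force: [0.4, 1.0, 0.7]
finger_gap: -0.0
finger_force: 0.0
```

Request:
{"op": "apply_moves", "data": {
  "rows": [
    [[37,15,20,0],[74,30,50,0],[103,42,90,0],[103,42,110,0],[103,42,110,0]]
  ]
}}

```text
t: 1.35
eef_pos: [542.1, 204.0, 123.9]
ee_rot: [[0.95, -0.313, -0.013], [-0.313, -0.95, -0.006], [-0.01, 0.01, -1.0]]
force: [-2.0, -0.1, -2.0]
finger_gap: 0.3
finger_force: 0.0
```

Request:
{"op": "apply_moves", "data": {
  "rows": [
    [[0,0,0,0],[0,0,0,0],[0,0,0,0]]
  ]
}}

```text
t: 1.6
eef_pos: [545.5, 209.3, 134.6]
ee_rot: [[0.952, -0.307, 0.004], [-0.307, -0.952, 0.002], [0.003, -0.003, -1.0]]
force: [-0.4, -0.3, -0.5]
finger_gap: 0.1
finger_force: 0.0
```

Request:
{"op": "apply_moves", "data": {
  "rows": [
    [[0,0,50,0],[0,0,50,0],[0,0,50,0],[0,0,50,0],[0,0,50,0]]
  ]
}}

```text
t: 2.02
eef_pos: [546.0, 208.9, 84.8]
ee_rot: [[0.951, -0.308, 0.004], [-0.308, -0.951, 0.001], [0.003, -0.002, -1.0]]
force: [1.1, 0.8, 0.2]
finger_gap: 0.3
finger_force: 0.0
```

Request:
{"op": "apply_moves", "data": {
  "rows": [
    [[0,0,0,0],[0,0,0,0],[0,0,0,0],[0,0,0,0],[0,0,0,0]]
  ]
}}

```text
t: 2.43
eef_pos: [544.9, 208.0, 82.5]
ee_rot: [[0.951, -0.309, 0.0], [-0.309, -0.951, 0.0], [0.0, -0.0, -1.0]]
force: [-0.3, -0.9, 0.1]
finger_gap: -0.0
finger_force: 0.0
```

```bash
python3 - <<'E'
from h import *
for _ in range(4):
    s=state();p,d=imaging.read_camera('wrist');print(s['t'],s['eef_pos'],s['force'])
cv2.imwrite('pics/w1.png',p[...,::-1])
p,d=imaging.read_camera('scene');np.savez('scene1.npz',p=p,d=d)
cv2.imwrite('pics/s1.png',cv2.resize(p[130:330,220:440,::-1],None,fx=2.7,fy=2.7,interpolation=cv2.INTER_CUBIC))
E
```

```text
2.4333 [544.8770097  207.98503733  82.53223487] [-0.29308987 -0.85585841  0.0731957 ]
2.4833 [544.84445372 207.96112581  82.41352706] [-0.68531309  1.30379855  0.51428861]
2.5333 [544.81323856 207.93882026  82.30139884] [-0.66531107 -0.17761024  0.20566029]
2.5833 [544.79611391 207.92077492  82.27681908] [-0.49104388 -0.25173695 -0.51117988]
```

View pics/w1.png

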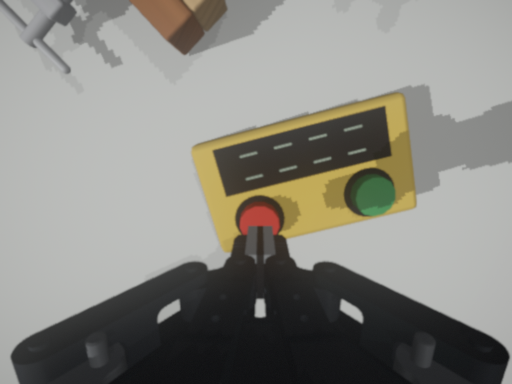

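View pics/s1.png

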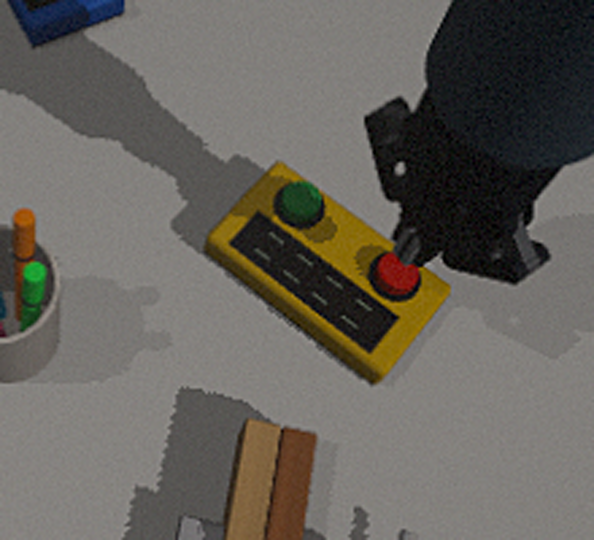

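The wrist view shows the shut tips at (260,240), over the red button at (260,220). The scene crop agrees: the tips are above the red button, and the pose has settled at z = 82.3. Next I'm descending slowly to contact at about 51.5.

Request:
{"op": "apply_moves", "data": {
  "rows": [
    [[0,0,8,0],[0,0,16,0],[0,0,24,0],[0,0,27,0],[0,0,27,0]]
  ]
}}

```text
t: 3.1
eef_pos: [543.9, 207.5, 53.6]
ee_rot: [[0.951, -0.309, -0.003], [-0.309, -0.951, -0.002], [-0.002, 0.002, -1.0]]
force: [-0.1, -0.2, 1.0]
finger_gap: 0.3
finger_force: 0.0
```

Request:
{"op": "apply_moves", "data": {
  "rows": [
    [[0,0,1,0],[0,0,2,0],[0,0,3,0],[0,0,4,0],[0,0,5,0]]
  ]
}}

```text
t: 3.52
eef_pos: [545.0, 208.1, 50.6]
ee_rot: [[0.951, -0.309, 0.001], [-0.309, -0.951, 0.0], [0.0, -0.0, -1.0]]
force: [-0.2, 0.7, 1.8]
finger_gap: 0.1
finger_force: 1.0
```

Request:
{"op": "apply_moves", "data": {
  "rows": [
    [[0,0,1,0],[0,0,2,0],[0,0,2,0],[0,0,2,0]]
  ]
}}

```text
t: 3.85
eef_pos: [545.0, 208.1, 48.6]
ee_rot: [[0.951, -0.309, 0.001], [-0.309, -0.951, 0.0], [0.0, -0.0, -1.0]]
force: [-0.8, -0.8, 3.8]
finger_gap: -0.2
finger_force: 1.7
```

Request:
{"op": "apply_moves", "data": {
  "rows": [
    [[0,0,1,0],[0,0,2,0],[0,0,2.5,0],[0,0,2.5,0],[0,0,2.5,0]]
  ]
}}

```text
t: 4.27
eef_pos: [545.0, 208.1, 46.1]
ee_rot: [[0.951, -0.309, 0.001], [-0.309, -0.951, 0.0], [0.0, -0.0, -1.0]]
force: [-1.3, 0.1, 5.4]
finger_gap: 0.1
finger_force: 2.8
```

```bash
python3 - <<'E'
from h import *
f=[]
for _ in range(5):
    s=state();imaging.read_camera('scene');f.append(s['force'][2]-0)
print(s['t'],s['eef_pos'],np.mean(f),f)
E
```

```text
4.4667 [544.98554072 208.09704329  46.13180757] 5.577280898701558 [np.float64(5.383484941501801), np.float64(4.77151557994446), np.float64(5.71941704940823), np.float64(6.227314332089245), np.float64(5.784672590564054)]
```

Red is down by about 5 mm at 5.6 N, so it counts as pressed. Releasing it and moving across to green.

Request:
{"op": "apply_moves", "data": {
  "rows": [
    [[0,0,-3,0],[0,0,-10,0],[0,0,-22,0],[0,0,-34,0],[0,0,-34,0]]
  ]
}}

```text
t: 4.93
eef_pos: [545.9, 208.4, 82.1]
ee_rot: [[0.951, -0.308, 0.003], [-0.308, -0.951, 0.001], [0.002, -0.002, -1.0]]
force: [0.5, 0.2, -0.4]
finger_gap: 0.0
finger_force: 0.0
```

Request:
{"op": "apply_moves", "data": {
  "rows": [
    [[5,19.5,0,0],[11,45,0,0],[17,68,0,0],[19.3,78,0,0],[19.3,78,0,0]]
  ]
}}

```text
t: 5.35
eef_pos: [538.3, 125.8, 79.3]
ee_rot: [[0.95, -0.311, -0.002], [-0.311, -0.95, -0.001], [-0.001, 0.001, -1.0]]
force: [0.2, -0.0, 0.1]
finger_gap: 0.1
finger_force: 0.0
```

Request:
{"op": "apply_moves", "data": {
  "rows": [
    [[0,0,0,0],[0,0,0,0],[0,0,0,0],[0,0,0,0],[0,0,0,0]]
  ]
}}

```text
t: 5.77
eef_pos: [539.1, 128.5, 79.7]
ee_rot: [[0.951, -0.308, -0.0], [-0.308, -0.951, -0.0], [-0.0, 0.0, -1.0]]
force: [0.5, -0.4, -0.4]
finger_gap: -0.2
finger_force: 0.0
```

```bash
python3 - <<'E'
from h import *
p,d=imaging.read_camera('wrist')
cv2.imwrite('pics/w2.png',p[...,::-1])
p,d=imaging.read_camera('scene')
h=cv2.cvtColor(p,cv2.COLOR_RGB2HSV).astype(int);H,S,V=h[...,0],h[...,1],h[...,2]
m=((H<6)|(H>174))&(S>180)&(V>90)
n,l,st,ce=cv2.connectedComponentsWithStats(m.astype(np.uint8))
for j in range(1,n):
    if st[j,4]>60:
        v,u=np.where((l==j)&(d>0));W=world('scene',np.c_[u,v],d[v,u]);print(st[j,4],W[W[:,2]>37].mean(0))
s=state();print(s['t'],s['eef_pos'],s['force'])
E
```

```text
103 [ 469.72057405 -122.5634194    40.31683866]
159 [544.90076656 207.56887965  40.05462301]
5.8667 [539.09181612 128.24704585  79.74508949] [-0.72302829  0.13194714  0.06580393]
```

View pics/w2.png

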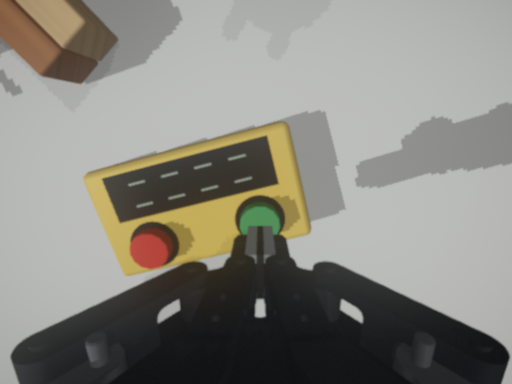

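The wrist view shows the tips at (260,240), over the green button at (260,220). Red is back up at (152,247), and the timer has not shifted. I'm pressing green the same way; z is now 79.8, and the target is 46.1.

Request:
{"op": "apply_moves", "data": {
  "rows": [
    [[0,0,8,0],[0,0,16,0],[0,0,22,0],[0,0,25,0],[0,0,25,0]]
  ]
}}

```text
t: 6.28
eef_pos: [538.3, 127.5, 53.4]
ee_rot: [[0.951, -0.309, -0.002], [-0.309, -0.951, -0.001], [-0.002, 0.002, -1.0]]
force: [-0.4, -1.2, -0.0]
finger_gap: -0.5
finger_force: 0.0
```

Request:
{"op": "apply_moves", "data": {
  "rows": [
    [[0,0,1,0],[0,0,2,0],[0,0,3,0],[0,0,4,0],[0,0,5,0]]
  ]
}}

```text
t: 6.7
eef_pos: [539.3, 127.9, 50.1]
ee_rot: [[0.951, -0.309, 0.001], [-0.309, -0.951, 0.0], [0.001, -0.0, -1.0]]
force: [-1.2, -1.0, 2.6]
finger_gap: -0.0
finger_force: 1.2
```

Request:
{"op": "apply_moves", "data": {
  "rows": [
    [[0,0,1,0],[0,0,2,0],[0,0,3,0],[0,0,3.7,0],[0,0,3.7,0]]
  ]
}}

```text
t: 7.12
eef_pos: [539.3, 127.9, 46.4]
ee_rot: [[0.951, -0.309, 0.001], [-0.309, -0.951, 0.0], [0.001, -0.0, -1.0]]
force: [-2.0, -0.2, 6.0]
finger_gap: -0.3
finger_force: 2.7
```

```bash
python3 - <<'E'
from h import *
f=[]
for _ in range(5):
    s=state();imaging.read_camera('scene');f.append(s['force'][2]-0)
print(s['t'],s['eef_pos'],np.mean(f))
E
```

```text
7.3167 [539.29099816 127.90688467  46.48030579] 5.4893228704176895
```

Green is pressed at 5.5 N, about 5 mm down. Withdrawing straight up.

Request:
{"op": "apply_moves", "data": {
  "rows": [
    [[0,0,-3,0],[0,0,-10,0],[0,0,-25,0],[0,0,-50,0],[0,0,-80,0]]
  ]
}}

```text
t: 7.78
eef_pos: [537.5, 127.2, 125.3]
ee_rot: [[0.951, -0.309, -0.005], [-0.309, -0.951, -0.002], [-0.004, 0.003, -1.0]]
force: [0.7, 0.3, -0.2]
finger_gap: -0.1
finger_force: 0.0
```

Request:
{"op": "apply_moves", "data": {
  "rows": [
    [[0,0,-35,0],[0,0,-70,0],[0,0,-90,0],[0,0,-100,0],[0,0,-100,0]]
  ]
}}

```text
t: 8.2
eef_pos: [539.9, 128.2, 228.6]
ee_rot: [[0.951, -0.309, 0.004], [-0.309, -0.951, 0.002], [0.003, -0.003, -1.0]]
force: [-0.0, -0.1, -0.2]
finger_gap: -0.0
finger_force: 0.0
```

Request:
{"op": "apply_moves", "data": {
  "rows": [
    [[0,0,0,0],[0,0,0,0],[0,0,0,0],[0,0,0,0],[0,0,0,0]]
  ]
}}

```text
t: 8.62
eef_pos: [538.8, 127.7, 225.1]
ee_rot: [[0.951, -0.309, -0.002], [-0.309, -0.951, -0.001], [-0.001, 0.001, -1.0]]
force: [0.3, -0.4, -0.1]
finger_gap: 0.2
finger_force: 0.0
```

```bash
python3 - <<'E'
from h import *
s=state();i=imaging.camera_info('wrist')
p,d=imaging.read_camera('wrist')
print(s['t'],s['eef_pos'],s['qd'],s['force'])
h=cv2.cvtColor(p,cv2.COLOR_RGB2HSV).astype(int);H,S,V=h[...,0],h[...,1],h[...,2]
for k,m in {'r':((H<6)|(H>174))&(S>180)&(V>90),'g':(H>45)&(H<80)&(S>150)&(V>60)}.items():
    n,l,st,ce=cv2.connectedComponentsWithStats(m.astype(np.uint8))
    for j in range(1,n):
        if st[j,4]>150:
            v,u=np.where((l==j)&(d>0));W=world('wrist',np.c_[u,v],d[v,u],i);print(k,st[j,4],np.median(W,0))
E
```

```text
8.6167 [538.75472102 127.70475648 225.13486937] [-8.80777681e-05 -4.75436599e-03  7.94791905e-03  1.74956978e-03
 -1.52766900e-03 -4.38149675e-04] [ 0.25364396 -0.41082904 -0.12661719]
```

```bash
python3 - <<'E'
from h import *
p,d=imaging.read_camera('scene')
h=cv2.cvtColor(p,cv2.COLOR_RGB2HSV).astype(int);H,S,V=h[...,0],h[...,1],h[...,2]
for k,m in {'r':((H<6)|(H>174))&(S>180)&(V>90),'g':(H>45)&(H<80)&(S>150)&(V>30)}.items():
    n,l,st,ce=cv2.connectedComponentsWithStats(m.astype(np.uint8))
    for j in range(1,n):
        if st[j,4]>40:
            v,u=np.where((l==j)&(d>0));W=world('scene',np.c_[u,v],d[v,u]);print(k,st[j,4],W[W[:,2]>37].mean(0))
cv2.imwrite('pics/s3.png',p[...,::-1])
E
```

```text
r 98 [ 469.68898114 -122.92085005   40.20972702]
r 157 [544.86188703 207.51072216  40.13097477]
g 83 [ 433.85314262 -194.23190971   40.56624844]
g 117 [539.50415857 128.23595871  40.46725594]
g 133 [725.61408119  51.41682517 116.72206655]
```

View pics/s3.png

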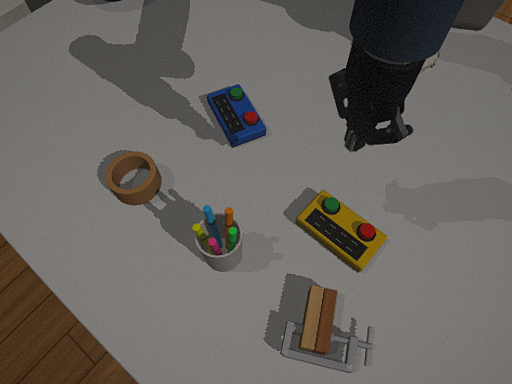

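The view shows both yellow buttons back up, at (331,205) and (367,231). Nothing has moved and the gripper is clear, so I'm handing in.

```bash
python3 -c "
from cell import env
print(env.sign_off())"
```

```text
the job is handed in; nothing more can be done
None
```

I pressed the yellow timer's red button and then its green one, each to about 5 mm at about 5.5 N. Both sprang back up, the timer did not shift, the gripper is clear of everything, and the job is handed in after about 9 s of robot time.

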